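Set the red screwdriver in the sloping rest

ROBOT

A 6-joint arm with a two-finger parallel gripper is mounted at the origin on a cart in front of the work surface, level with it; the furniture and walls round the work are solid. World frame = base frame: x ahead of the robot, y to its left, z up, the work surface at z = 0. Lengths are in mm, angles in rad, forces in N, time in s.
With the tool pointing down it reaches from about 300 to 775 mm from the base axis. Payload 14.6 kg.
Tool frame: the origin (TCP) lies between the finger pads; the fingertips stand manip.tip_reach ahead of it and the grasp point (between the pads) lies 5 mm behind it (manip.tip_reach is the distance from the TCP to the fingertips, in mm); z points along the fingers, y is the line along which they close (so a half turn about z gives the same grasp; the last joint's range is limited). The gripper opens to 94 mm and grips with 3 to 60 N. Pads are 16 mm wide; open, the fingers measure 119 mm over their backs; the gripper's body (75 mm by 177 mm) begins 78 mm behind the grasp point.
Start: joints at [-1.287, 0.3, 1.521, -0, 1.321, -0.067], TCP at [189, -516.496, 219.446] pointing down, gripper open.
Joint ranges: [-3.03, 3.03], [-0.79, 2.21], [0.23, 2.52], [-1.04, 4.18], [0, 3.07], [-2.55, 2.55]. Speed limits (rad/s): [2.22, 2.22, 2.57, 3.14, 3.14, 3.14].

INTERFACE

Orientations are given as [roll, pitch, yaw] about the fixed x, y, z axes, in that order (R = Rz(yaw) Ry(pitch) Rx(roll)).
In Python, from cell import manip gives the robot as it stands. The module is installed in compiled form; this text tells all that it offers.
- The arm moves only by the shell command python3 -m creep 'ROWS' [FORCE]. ROWS is JSON, a list of rows, each a list of 3 entries, a list of its own where there are three numbers: the opening, from -1 (shut) to 1 (fully open), then the shift along the tool's x, y, z in cm, then the turn about the tool's z in units of 5 degrees (1.0 is 5 degrees). In form: [[grip, [tx, ty, tz], roll], ...]. A call has 1 to 12 rows; each row is the pose to reach, as a shift and turn from the pose commanded when the call began, along the tool's axes at that moment; what a row does not reach only later rows make up. A row lasts 1/10 s, in which the tool goes at most 50 mm and 8.59 degrees, less where a joint would pass 70% of its speed; a pose out of reach is approached as far as the arm can. A call with a gripper value outside its range is refused whole. The fingers move at their own pace and stop on an object; FORCE is the grip in N (left out, the last holds). Time passes only in rows, so rows that repeat a pose let the fingers close. It gives the time, the measured TCP pose, the force, the opening and the grip force at its end, in the units of the state.
- manip.read_state(): the state, without advancing time (a new reading comes with each control period).
- manip.camera(name): name is "scene" or "top" or "wrist"; returns the picture (384x512x3 uint8, red, green, blue); there is no depth.
- manip.camera_params(name): a dict with "fovy" (degrees; the focal length in pixels is half the picture's height over the tangent of half this angle, whatever the lens; pixels are square), "cx", "cy" (the principal point, pixels), "origin" and "attitude" of the camera in the world. Camera axes: x right, y down, z forward; pixel columns grow to the right and rows downward; lengths in mm; the calibration is good to about 2 mm. A picture is of the moment at which its call begins: read the wrist's pose just before it. camera_params takes no time and is no camera call; for the wrist camera it gives the pose at the moment of the call.
- manip.sign_off(): hands the job in; it is judged then, once.
The state is a dict: "clock": time; "joints": joint angles; "qd": joint speeds; "effort": joint torques, N m; "eef_pos": TCP position; "eef_rot": TCP orientation; "wrist_force": force on the tool from outside, world axes, zero at the start; "moment": the same for the moment, N m; "finger_gap": finger opening in mm; "finger_force": force on a finger pad.
Only numpy, scipy, OpenCV 4.12 (cv2) and the standard library are available. Lean on these libraries where they do the work, as an engineer would, in place of code of your own. Each camera call takes 0.05 s, during which the arm holds its last target. There are 200 camera calls.

TASK

Pick the red screwdriver out of the three that lie on the bench and set it in the sloping rest, handle at the high end, shaft down in the small V with its tip close to the end stop and handle in the large V, so that it can be gripped again at a slant. Leave the yellow and the black screwdriver where they lie.

Things in the scene. Friction and masses are not known exactly. Their poses are not given: they have to be found in the camera images.
- red_driver: red-handled screwdriver, 194 mm long, 0.1 to 0.19 kg, lying flat (it does not roll), handle roughly towards the robot. Origin: half-way along, on its underside, 14 mm below the long axis. +y along it to the handle, z up. Handle round, 28 mm thick, y = 3 to 97 mm; steel shaft 6 mm thick, y = 3 to the tip at -97 mm; centre of mass near y = +30 mm
- rest: fixed sloping rest, wood base, black Vs. Origin on bench, z up, +x to the high end (robot side), y across. The driver's axis lies on a line from (-75, 0, 46) mm rising 30 deg to +x. Along it: end stop for the tip at 0 (9 mm high), V for shaft 0-45 mm (mouth 25 wide), V for handle 124-136 mm (mouth 45 wide), free beyond 138. Seated, underside down, driver origin is at (16, 0, 82) mm
- yellow_driver: yellow-handled screwdriver, 170 mm long, handle 28 mm thick; bystander. Origin at half its length on the underside, +y towards the handle, which takes the last 94 mm
- black_driver: black-handled screwdriver, 140 mm long, handle 28 mm thick; bystander. Origin at half its length on the underside, +y towards the handle, which takes the last 94 mm

How it is judged:
By the outcome, as a careful person would: the job done as asked, in the order asked, and still so for the second after the job is handed in, with the robot touching nothing.
It also fails if it takes over 45 s, if anything falls off the work surface, if the arm or the gripper's body presses on something with over 40 N, if the wrist force passes 120 N, or if a joint passes its speed limit or range.

## Working session

There is one attempt and no reset: what is moved stays moved. The work goes in short steps, Python scripts to look and compute and a shell command to move; the robot and the scene stay as the last step left them, time stands still between calls to the robot, and variables do not carry over. Pictures are saved under pics/ and viewed, at most 10 in all, crops included, and the job is handed in when it is done.

```bash
mkdir -p pics
python3 - <<'E'
from cell import manip
import cv2
print(manip.tip_reach, manip.read_state())
for n in ("top","scene"):
    im=manip.camera(n); cv2.imwrite(f"pics/{n}0.png",im[:,:,::-1]); print(n,manip.camera_params(n))
print(manip.camera_params("wrist"))
E
```

```text
14.0 {'clock': 0.0, 'joints': array([-1.28661001e+00,  3.00461250e-01,  1.52159327e+00,  2.38634783e-05,
        1.32071138e+00, -6.66330913e-02]), 'qd': array([-0.00164201,  0.00014691, -0.00014222, -0.00027674, -0.00052827,
        0.00074405]), 'effort': array([-2.98455932e-03, -5.31811988e+01, -3.52745640e+01,  7.07150088e-02,
        2.43874040e-02, -8.84358724e-05]), 'eef_pos': array([ 188.93132606, -516.26073803,  218.88657479]), 'eef_rot': array([-3.14042355e+00, -1.01181996e-04,  3.50813429e-01]), 'wrist_force': array([-0.39058156,  0.43256145, -1.22931772]), 'moment': array([ 0.0018399 , -0.0109106 , -0.04148315]), 'finger_force': 0.0, 'finger_gap': 94.12747297473489}
top {'fovy': 53.64136807636833, 'cx': 254.3978781850082, 'cy': 191.8738566275566, 'origin': array([ 448.80444593,  -26.03225007, 1036.85895508]), 'attitude': array([-3.06585037e+00, -1.47215119e-03, -1.54620646e+00])}
scene {'fovy': 44.598216241318276, 'cx': 256.44194404778125, 'cy': 187.20566708152566, 'origin': array([ 89.05001664, 737.15625905, 728.26717326]), 'attitude': array([-2.252973  , -0.01424422, -2.61678136])}
{'fovy': 65.82175914718495, 'cx': 253.0298647476111, 'cy': 188.02725648636869, 'origin': array([ 260.04207032, -491.43008424,  384.0131533 ]), 'attitude': array([ 2.87707018e+00,  1.12370205e-03, -1.22049716e+00])}
```

View pics/top0.png

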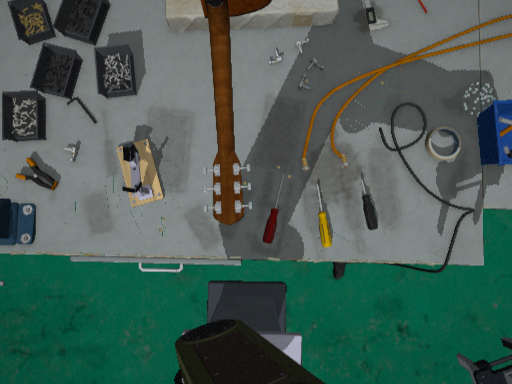

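View pics/scene0.png

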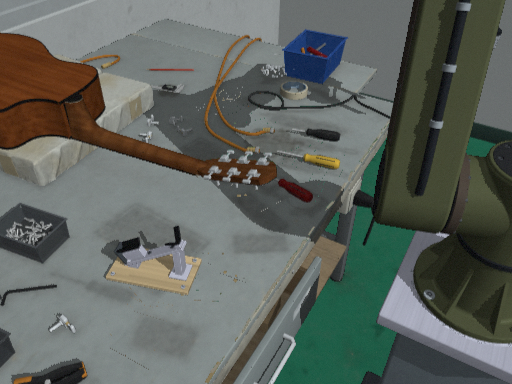

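The top view shows the red driver with its handle at about (271,225) and tip near (283,176). The guitar head is at (230,195), and the rest is at (140,172). I'll enlarge both.

Run:
```python
import cv2,numpy as np
im=cv2.imread("pics/top0.png")
a=cv2.resize(im[130:215,105:175],None,fx=7,fy=7,interpolation=cv2.INTER_CUBIC)
b=cv2.resize(im[165:250,250:295],None,fx=7,fy=7,interpolation=cv2.INTER_CUBIC)
cv2.imwrite("pics/c1.png",np.hstack([a[:595,:480],b[:595,:315]]))
s=cv2.imread("pics/scene0.png")
cv2.imwrite("pics/c2.png",cv2.resize(s[215:305,95:215],None,fx=6.5,fy=6.5,interpolation=cv2.INTER_CUBIC))
```

```text
(no output)
```

View pics/c1.png

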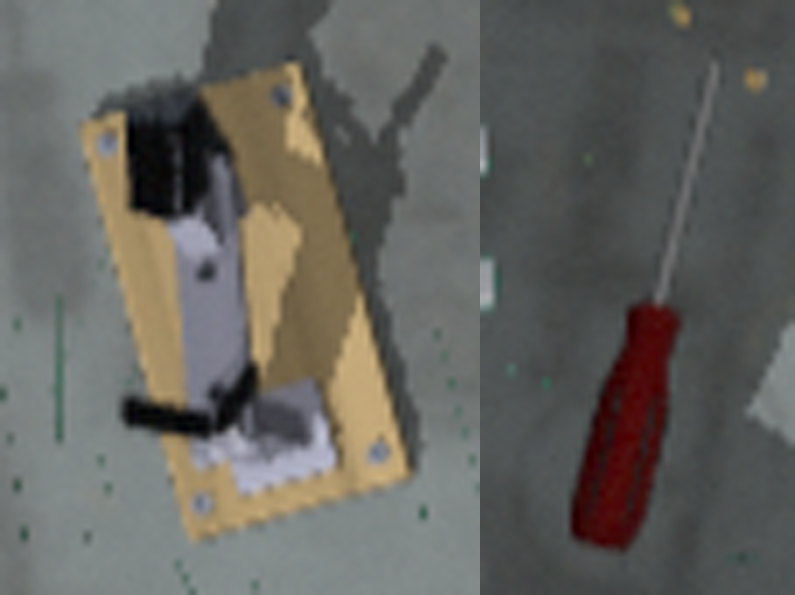

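View pics/c2.png

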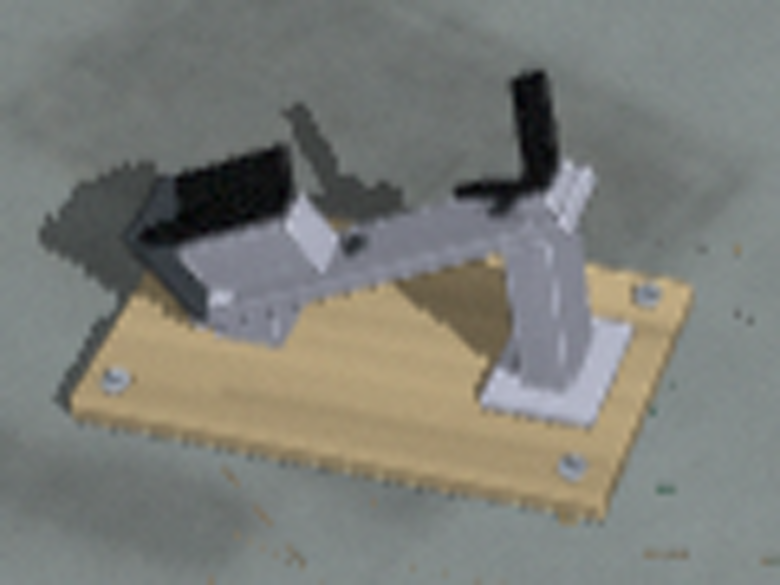

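The crops show the driver tip at (715,65) and its handle end at about (603,540) in the right panel. The rest's base corners, its V-arm tips (122,410) and (255,370), and the shaft V are all clear. The scene crop shows the arm tips at (460,190) and (530,75).

```bash
cat > h.py <<'E'
import numpy as np
from scipy.spatial.transform import Rotation as R
from cell import manip
def ray(p,uv):
    f=192/np.tan(np.radians(p["fovy"])/2)
    d=R.from_euler("xyz",p["attitude"]).apply([(uv[0]-p["cx"])/f,(uv[1]-p["cy"])/f,1.]); return p["origin"],d/np.linalg.norm(d)
def atz(p,uv,z):
    o,d=ray(p,uv); return o+d*(z-o[2])/d[2]
def proj(p,X):
    f=192/np.tan(np.radians(p["fovy"])/2)
    c=R.from_euler("xyz",p["attitude"]).inv().apply(np.atleast_2d(X)-p["origin"]); return c[:,:2]/c[:,2:]*f+[p["cx"],p["cy"]]
def tri(p1,a,p2,b):
    o1,d1=ray(p1,a);o2,d2=ray(p2,b)
    s=np.linalg.lstsq(np.c_[d1,-d2],o2-o1,rcond=None)[0]
    return (o1+s[0]*d1+o2+s[1]*d2)/2, np.linalg.norm(o1+s[0]*d1-o2-s[1]*d2)
E
python3 - <<'E'
from h import *
np.set_printoptions(precision=1,suppress=True)
t=manip.camera_params("top");s=manip.camera_params("scene")
T=lambda x,y:np.array([105+x/7-.43,130+y/7-.43]); D=lambda x,y:np.array([250+(x-480)/7-.43,165+y/7-.43]); S=lambda x,y:np.array([95+x/6.5-.42,215+y/6.5-.42])
h=atz(t,D(603,540),14);p=atz(t,D(715,63),14);n=atz(t,D(655,305),14)
print("handle,tip,neck",h,p,n,np.linalg.norm(h-p),"mid",(h+p)/2,"yaw(+y dir)",np.degrees(np.arctan2(*(h-p)[1::-1])))
c=np.array([atz(t,T(*q),12) for q in((82,122),(297,63),(410,473),(193,540))]);print("base",c,c.mean(0))
for k in range(4):print(np.linalg.norm(c[k]-c[(k+1)%4]))
d=c[3]+c[2]-c[0]-c[1];print("rest +x yaw",np.degrees(np.arctan2(d[1],d[0])), "sides",[np.degrees(np.arctan2(*(c[i]-c[j])[1::-1])) for i,j in((3,0),(2,1))])
print("base by tri",[tri(t,T(*a),s,S(*b)) for a,b in(((193,540),(605,515)),((410,473),(692,290)),((82,122),(72,405)))])
print("armtips",tri(t,T(122,410),s,S(460,190)),tri(t,T(255,370),s,S(533,75)))
E
```

```text
handle,tip,neck [393.6 -63.   14. ] [ 578.1 -102.3   14. ] [483.9 -81.   14. ] 188.63357246138858 mid [485.9 -82.7  14. ] yaw(+y dir) 167.96652011234843
base [[640.1 354.3  12. ]
 [665.5 271.6  12. ]
 [506.2 220.6  12. ]
 [478.3 303.   12. ]] [572.5 287.4  12. ]
86.51091974340957
167.20451940506084
87.04754728828502
169.67953004670758
rest +x yaw -162.34042024266466 sides [np.float64(-162.4293896744657), np.float64(-162.25013385799534)]
base by tri [(array([478.7, 306.4,   1.7]), np.float64(0.2919373777528941)), (array([506.8, 222.6,   4. ]), np.float64(0.19027093801164996)), (array([641.4, 357.1,   4.1]), np.float64(0.41174822980073705))]
armtips (array([521.7, 299.7, 109.5]), np.float64(3.10133382983183)) (array([535.1, 252.7, 109.2]), np.float64(1.2011183480759648))
```

```bash
cat >> h.py <<'E'
def go(target,yaw,base=None):
    "print tool shift in cm and turn units to reach target/yaw(deg)"
    st=manip.read_state(); p,r=(st["eef_pos"],st["eef_rot"]) if base is None else base
    d=R.from_euler("xyz",r).inv().apply(np.array(target)-p)/10
    print("shift cm",d.round(2),"turn",round((np.degrees(r[2])-yaw)/5,2),"at",p.round(1),r.round(4))
E
python3 - <<'E'
from h import *
np.set_printoptions(precision=1,suppress=True)
t=manip.camera_params("top");s=manip.camera_params("scene")
print("headstock end",tri(t,(230,222),s,(275,175)),"tuner",tri(t,(249,187),s,(269,153)),atz(t,(250,208),60))
go((413,-67,120),-12,(np.array([189,-516.496,219.446]),np.array([np.pi,0,.3508])))
E
```

```text
headstock end (array([443.5,  30.8, 121.6]), np.float64(1.762431362790379)) tuner (array([509.8, -21.1, 127.1]), np.float64(42.45763728770823)) [481.1 -15.4  60. ]
shift cm [ 36.5 -34.5   9.9] turn 6.42 at [ 189.  -516.5  219.4] [3.1 0.  0.4]
```

The headstock stands at z≈120, with its end at (443,31). A square-on grasp at -12° would put the gripper body into it. I'll grip near the handle end at yaw +10°, where the flat pads will align the handle, and drag the driver clear before lifting.

Run:
```python
from h import *
go((408,-66,140),10,(np.array([189,-516.496,219.446]),np.array([np.pi,0,.3508])))
```

```text
shift cm [ 36.05 -34.78   7.94] turn 2.02 at [ 189.  -516.5  219.4] [3.1416 0.     0.3508]
```

```bash
python3 -m creep '[[0.5,[3,-3,0.5],0.2],[0.5,[6.5,-6.3,1],0.4],[0.5,[10,-9.6,2],0.6],[0.5,[13.5,-13,3],0.8],[0.5,[17,-16.4,4],1],[0.5,[20.5,-19.8,4.5],1.2],[0.5,[24,-23.2,5],1.4],[0.5,[27.5,-26.5,6],1.6],[0.5,[31,-30,7],1.8],[0.5,[34,-32.8,7.5],2],[0.5,[36.05,-34.8,8],2],[0.5,[36.05,-34.8,8],2]]' 20
python3 - <<'E'
from h import *
import cv2
np.set_printoptions(precision=1,suppress=True)
p=manip.camera_params("wrist");im=manip.camera("wrist");cv2.imwrite("pics/w1.png",im[:,:,::-1]);np.save("w1.npy",p)
go((408,-66,140),10)
print(proj(p,[[391.5,-62.5,14],[581,-103,14],[443,31,120],[467,-15,120]]))
E
```

```text
clock: 1.3
eef_pos: [408.4, -63.4, 138.7]
eef_rot: [-3.141, 0.001, 0.18]
wrist_force: [-0.0, -1.1, -0.4]
finger_gap: 70.2
finger_force: 0.0
shift cm [-0.   0.1 -0.1] turn 0.05 at [408.  -64.7 139. ] [-3.1  0.   0.2]
[[248.4 200.6]
 [332.7   2.9]
 [111.7 148.7]
 [190.2 123.3]]
```

View pics/w1.png

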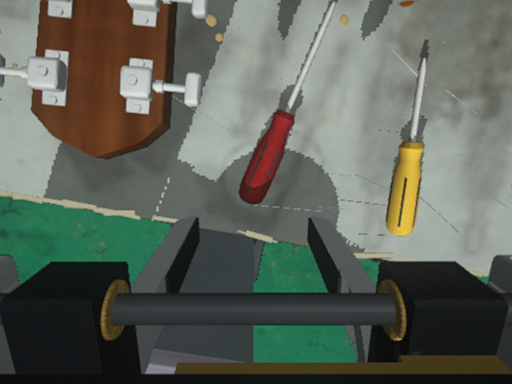

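The handle end is at (251,203), about 3 px from the prediction. The headstock end is at (105,158) and the nearest tuner at (200,90), so both are outside the body's footprint. I'll descend, close, then drag towards -x/-y.

```bash
python3 -m creep '[[0.5,[0,0.1,4],0],[0.5,[0,0.1,8],0],[0.5,[0,0.1,11],0],[0.5,[0,0.1,12.2],0],[0.5,[0,0.1,12.2],0],[-0.3,[0,0.1,12.2],0],[-0.6,[0,0.1,12.2],0],[-1,[0,0.1,12.2],0],[-1,[0,0.1,12.2],0],[-1,[0,0.1,12.2],0],[-1,[0,0.1,12.2],0],[-1,[0,0.1,12.2],0]]' 20
```

```text
clock: 2.55
eef_pos: [408.3, -66.8, 17.7]
eef_rot: [3.141, -0.0, 0.176]
wrist_force: [-1.0, 0.0, 5.0]
finger_gap: 31.9
finger_force: 16.2
```

```bash
python3 -m creep '[[-1,[-0.6,0.8,0],0],[-1,[-1.2,1.7,0],0],[-1,[-1.8,2.6,0],0],[-1,[-2.4,3.5,0],0],[-1,[-3,4.4,0],0],[-1,[-3.6,5.3,0],0],[-1,[-4.1,6,0],0],[-1,[-4.1,6,0],0],[-1,[-4.1,6,0],0]]' 20
python3 - <<'E'
from h import *
import cv2
p=manip.camera_params("wrist");im=manip.camera("wrist");t=manip.camera("top")
s=manip.camera("scene")[110:230,200:360]
np.save("w2.npy",p)
cv2.imwrite("pics/w2.png",cv2.resize(np.hstack([cv2.resize(im,(400,300)),cv2.resize(s,(400,300))]),None,fx=1,fy=1)[:,:,::-1])
E
```

```text
clock: 3.45
eef_pos: [378.0, -134.3, 17.7]
eef_rot: [3.141, -0.0, 0.176]
wrist_force: [-0.9, -5.3, 6.5]
finger_gap: 26.5
finger_force: 19.9
```

View pics/w2.png

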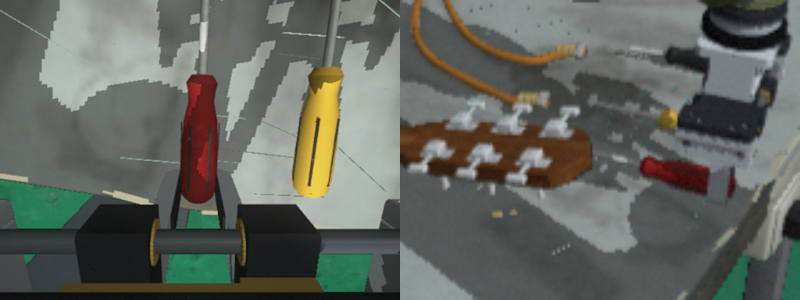

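The driver is aligned and held at the handle end, clear of the guitar and of the yellow driver. I'll regrip 9 mm further in.

```bash
python3 - <<'E'
from h import *
p=np.load("w2.npy",allow_pickle=True).item()
print(atz(p,(253,262),14),atz(p,(260,100),14))
E
python3 -m creep '[[-0.1,[0,0,0],0],[-0.1,[0,0,0],0],[-0.1,[0.5,0,0],0],[-0.1,[0.9,0,0.1],0],[-0.1,[0.9,0,0.1],0],[-1,[0.9,0,0.1],0],[-1,[0.9,0,0.1],0],[-1,[0.9,0,0.1],0],[-1,[0.9,0,0.1],0],[-1,[0.9,0,0.1],0]]' 20
```

```text
[ 359.77737141 -138.51784759   14.        ] [ 457.12068172 -125.17328088   14.        ]
clock: 4.6
eef_pos: [387.1, -131.4, 16.4]
eef_rot: [-3.142, 0.0, 0.176]
wrist_force: [-0.2, 0.5, -0.7]
finger_gap: 26.8
finger_force: 19.6
```

```bash
python3 -m creep '[[-1,[0,0,0],0],[-1,[0,0,0],0],[-1,[0,0,-0.8],0],[-1,[0.2,0,-1.6],0],[-1,[0.4,0,-2.4],0],[-1,[0.6,0,-3.2],0],[-1,[0.8,0,-4],0],[-1,[1.1,0,-4.8],0],[-1,[1.4,0,-5.6],0],[-1,[1.8,0,-6.4],0],[-1,[2.2,0,-7.2],0],[-1,[2.2,0,-7.2],0]]' 4;  python3 - <<'E'
from h import *
import cv2
im=manip.camera("wrist")
s=manip.camera("scene")[80:230,200:400]
cv2.imwrite("pics/w3.png",np.hstack([cv2.resize(im,(400,300)),cv2.resize(s,(400,300),interpolation=cv2.INTER_CUBIC)])[:,:,::-1])
E
```

```text
clock: 5.8
eef_pos: [409.7, -127.7, 89.5]
eef_rot: [3.141, -0.002, 0.176]
wrist_force: [0.5, -0.5, -2.3]
finger_gap: 27.1
finger_force: 4.0
```

View pics/w3.png

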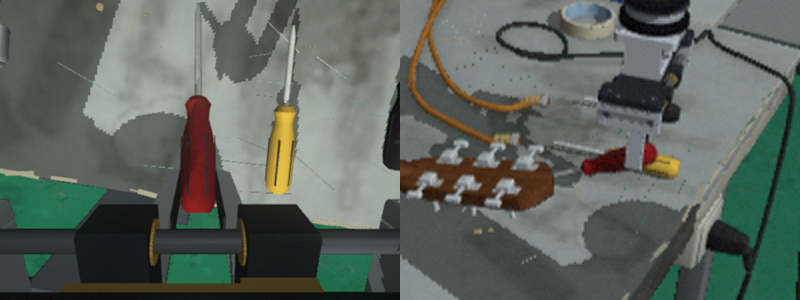

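```bash
python3 -m creep '[[-1,[0,0,0],0],[-1,[0,0,0],0],[-1,[0,0,0],0]]' 60
python3 - <<'E'
from h import *
import cv2
np.set_printoptions(precision=1,suppress=True)
st=manip.read_state();p=manip.camera_params("wrist")
im=manip.camera("wrist").astype(int)
r=im[...,0]-im[...,1:].max(2); m=(r>45)&(np.arange(512)[None]<310)&(np.arange(512)[None]>200)
print("red top row",np.where(m.sum(1)>8)[0][[0,-1]])
c=st["eef_pos"]+[0,0,-2.4]; y=st["eef_rot"][2]
for th in(0,15,20,25,30,35,40):
    d=np.array([np.cos(y)*np.cos(np.radians(th)),np.sin(y)*np.cos(np.radians(th)),-np.sin(np.radians(th))])
    print(th,proj(p,[c+66*d,c+166*d]).ravel(),(c+166*d)[2])
cv2.imwrite("pics/w4.png",cv2.resize(im[0:150,200:310].astype(np.uint8),None,fx=4,fy=4,interpolation=cv2.INTER_CUBIC)[:,:,::-1])
E
```

```text
clock: 6.2
eef_pos: [408.6, -127.6, 88.2]
eef_rot: [-3.141, 0.0, 0.176]
wrist_force: [-0.1, 0.3, -0.1]
finger_gap: 25.4
finger_force: 60.0
red top row [123 271]
0 [251.3 125.5 250.8 -94. ] 85.82964134428052
15 [251.4 127.6 251.4 -36.5] 42.86567985726207
20 [251.5 129.8 251.5 -19. ] 29.05429755221951
25 [251.6 132.7 251.6  -2.2] 15.675009895324408
30 [251.6 136.1 251.7  13.9] 2.8296413442805317
35 [251.6 140.  251.8  29.4] -9.384047089993132
40 [251.7 144.3 251.9  44.4] -20.873101863684994
```

View pics/w4.png

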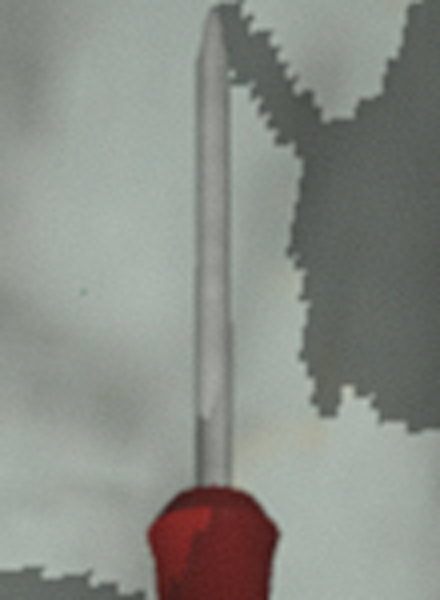

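The tip is at full-frame (253,2.5) and the neck at (253,122). Both sit about 12 rows beyond the prediction, so I'll solve for the grip offset and tilt together.

Run:
```python
from h import *
from scipy.optimize import fsolve
st=manip.read_state();p=manip.camera_params("wrist")
c=st["eef_pos"]; y=st["eef_rot"][2]
for off in(-4,-2.4,0):
  for lw in (66,):
    def pts(v):
        L,th=v; d=np.array([np.cos(y)*np.cos(th),np.sin(y)*np.cos(th),-np.sin(th)]);b=c+[0,0,off]
        return np.array([b+(L-100)*d,b+L*d])
    f=lambda v:proj(p,pts(v))[:,1]-[122,2.5]
    v=fsolve(f,[166,.5]);print(off,v[0],np.degrees(v[1]),pts(v)[1])
```

```text
-4 175.98293527483892 29.583509114755024 [ 559.31636397 -100.76867511   -2.60196181]
-2.4 176.2658801693232 29.878282468845075 [ 559.1158483  -100.80438057   -1.92912162]
0 176.69477370173712 30.31737915922689 [ 558.81342685 -100.85823221   -0.91433154]
```

Tilt is about 29.5°, with the grip about 175 mm from the tip. Next I'll lift over the guitar and hover beside the rest for a close look.

Run:
```python
from h import *
go((480,190,300),17.7)
```

```text
shift cm [ 12.58 -30.02 -21.17] turn -1.52 at [ 408.6 -127.6   88.3] [-3.1413e+00  4.0000e-04  1.7620e-01]
```

```bash
python3 -m creep '[[-1,[0,0,-1],0],[-1,[0,0,-4],0],[-1,[0,0,-8],0],[-1,[0,0,-12],0],[-1,[0,0,-16],0],[-1,[0,0,-20],0],[-1,[0,0,-21.2],0],[-1,[0,0,-21.2],0]]' 60 && python3 -m creep '[[-1,[1,-2,0],-0.1],[-1,[2.2,-5,0],-0.3],[-1,[3.5,-8.2,0],-0.5],[-1,[4.8,-11.5,0],-0.7],[-1,[6.2,-14.8,0],-0.9],[-1,[7.6,-18,0],-1.1],[-1,[9,-21.5,0],-1.3],[-1,[10.4,-25,0],-1.4],[-1,[11.6,-28,0],-1.5],[-1,[12.6,-30,0],-1.52],[-1,[12.6,-30,0],-1.52],[-1,[12.6,-30,0],-1.52]]' 60
python3 - <<'E'
from h import *
import cv2
np.set_printoptions(precision=1,suppress=True)
p=manip.camera_params("wrist");im=manip.camera("wrist");np.save("w5.npy",p);print(manip.read_state()["eef_pos"],manip.read_state()["finger_gap"])
cv2.imwrite("pics/w5.png",cv2.resize(im,(800,600),interpolation=cv2.INTER_CUBIC)[:,:,::-1])
E
```

```text
clock: 7.05
eef_pos: [409.0, -127.7, 301.8]
eef_rot: [3.14, -0.002, 0.176]
wrist_force: [-0.1, 0.5, -3.0]
finger_gap: 25.6
finger_force: 60.0
clock: 8.25
eef_pos: [479.8, 189.6, 298.7]
eef_rot: [3.141, 0.003, 0.31]
wrist_force: [-0.5, -0.7, -1.9]
finger_gap: 25.9
finger_force: 60.0
[479.9 189.1 299.3] 25.402305564135773
```

View pics/w5.png

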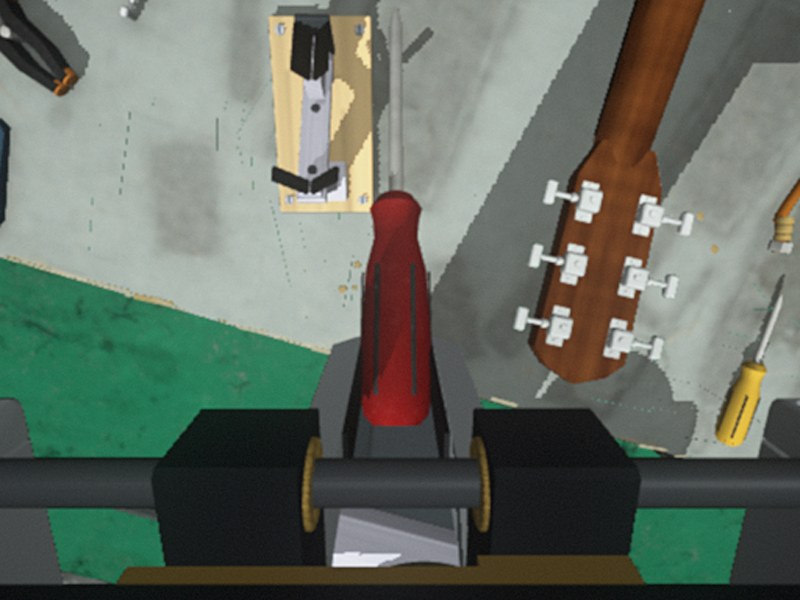

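The rest's base corners are at (269,16), (372,15), (371,212) and (282,212), and the V-arm tips at (272,172) and (338,170). The shaft-V apex line is near x=314. The driver's tip is at (397,10) and its neck at (396,195). Next I'll compute the rest pose.

Run:
```python
from h import *
import cv2
np.set_printoptions(precision=1,suppress=True)
p=np.load("w5.npy",allow_pickle=True).item()
q=lambda x,y:((x+.5)/1.5625-.5,(y+.5)/1.5625-.5)
c=np.array([atz(p,q(*a),8) for a in((269,16),(372,15),(371,212),(282,212))]);print(c,c.mean(0))
d=c[3]+c[2]-c[0]-c[1];print("yaw",np.degrees(np.arctan2(d[1],d[0])))
a,b=atz(p,q(272,172),113),atz(p,q(338,170),113);print("tips",a,b,(a+b)/2,np.linalg.norm(a-b))
print("apex hV bottom ~z92",atz(p,q(309,192),92))
for z in(40,44):print("shaftV apex",atz(p,q(315,75),z+20),atz(p,q(313,25),z))
# model overlay predictions for origin guess
for o in((562.7,287.1),(565,287)):
    Rz=R.from_euler("z",-162.3,degrees=True); k=np.array([np.cos(np.pi/6),0,.5]);n=np.array([-.5,0,.866])
    P=[np.array([-75,0,46])+s*k+w*np.array([0,1,0])+h*n for s,w,h in((130,22.5,3),(130,-22.5,3),(0,12.5,8),(0,-12.5,8),(45,12.5,8),(45,-12.5,8),(0,0,-4),(45,0,-4))]
    print(o,((proj(p,Rz.apply(P)+[*o,0])+.5)*1.5625-.5).tolist())
s=manip.read_state()
im=cv2.imread("pics/w5.png");cv2.imwrite("pics/w6.png",cv2.resize(im[0:220,250:420],None,fx=2.7,fy=2.7))
```

```text
[[640.  356.1   8. ]
 [668.2 270.5   8. ]
 [504.8 221.7   8. ]
 [478.5 304.1   8. ]] [572.9 288.1   8. ]
yaw -162.78073229518736
tips [521.4 296.8 113. ] [537.5 251.2 113. ] [529.5 274.  113. ] 48.33600720531386
apex hV bottom ~z92 [513.6 270.7  92. ]
shaftV apex [600.3 294.7  60. ] [638.4 310.2  40. ]
shaftV apex [599.8 293.9  64. ] [637.6 309.2  44. ]
(562.7, 287.1) [[332.48252699954503, 171.64811085483535], [270.83463661288795, 171.64200943593156], [324.682122940747, 20.350821967235333], [293.0584682071033, 20.346646442000694], [322.4018135223894, 68.39748696608736], [289.76303763757653, 68.39352013613781], [311.5329215437517, 32.4799413215746], [308.91607874429565, 79.38265049922339]]
(565, 287) [[333.46632568052655, 168.58167623746155], [271.7142167860999, 168.5755231179289], [325.5782241259236, 17.283615618688664], [293.90521239126286, 17.279412343931966], [323.3230514016354, 65.30907636231986], [290.63169629822767, 65.30508107540592], [312.38157514258654, 29.525396774117485], [309.78706993545626, 76.40929670609314]]
```

View pics/w6.png

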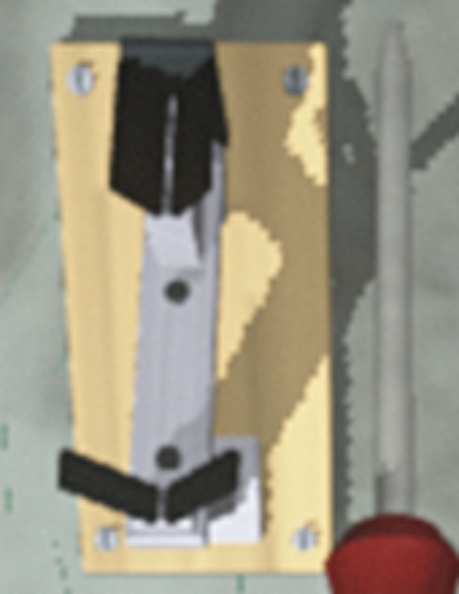

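I've used all 10 picture views, so the rest of the checks will be numeric. The fit puts the rest origin at about (563.5, 284.6), yaw -162.5°. That is consistent with the base being centred laterally.

Run:
```python
from h import *
go((488,260.8,160),17.5)
```

```text
shift cm [ 2.98 -6.58 13.92] turn 0.04 at [479.9 189.1 299.3] [3.1414e+00 2.1000e-03 3.0870e-01]
```

```bash
python3 -m creep '[[-1,[1,-2.2,2],0],[-1,[2,-4.4,4.5],0],[-1,[3,-6.55,7.5],0],[-1,[3,-6.55,10],0],[-1,[3,-6.55,12.5],0],[-1,[3,-6.55,13.9],0],[-1,[3,-6.55,13.9],0],[-1,[3,-6.55,13.9],0]]' 60
python3 - <<'E'
from h import *
go((488,260.8,138),17.5)
E
```

```text
clock: 9.1
eef_pos: [489.4, 261.0, 162.5]
eef_rot: [-3.141, -0.001, 0.308]
wrist_force: [-0.2, -0.5, -0.9]
finger_gap: 25.9
finger_force: 60.0
shift cm [-0.14 -0.02  2.45] turn 0.03 at [489.4 261.  162.5] [-3.1415e+00 -1.1000e-03  3.0810e-01]
```

Slow descent in short calls, watching the force.

```bash
python3 -m creep '[[-1,[-0.1,0,0.6],0],[-1,[-0.1,0,1.2],0],[-1,[-0.1,0,1.6],0],[-1,[-0.1,0,1.8],0],[-1,[-0.1,0,1.8],0]]' 60; python3 -m creep '[[-1,[0,0,0.1],0],[-1,[0,0,0.2],0],[-1,[0,0,0.2],0]]' 60;python3 -m creep '[[-1,[0,0,0.1],0],[-1,[0,0,0.2],0],[-1,[0,0,0.2],0]]' 60
```

```text
clock: 9.6
eef_pos: [487.9, 261.1, 143.2]
eef_rot: [3.142, 0.0, 0.309]
wrist_force: [-0.9, 0.0, -1.1]
finger_gap: 26.0
finger_force: 60.0
clock: 9.9
eef_pos: [488.0, 261.1, 141.4]
eef_rot: [-3.142, 0.0, 0.309]
wrist_force: [-0.0, -0.1, -1.3]
finger_gap: 25.7
finger_force: 60.0
clock: 10.2
eef_pos: [488.1, 261.3, 139.7]
eef_rot: [-3.141, -0.001, 0.309]
wrist_force: [-0.9, 1.8, 1.9]
finger_gap: 26.2
finger_force: 60.0
```

```bash
python3 -m creep '[[-1,[0,0,0.05],0],[-1,[0,0,0.1],0],[-1,[0,0,0.1],0]]' 60;python3 -m creep '[[-1,[0,0,0.05],0],[-1,[0,0,0.1],0],[-1,[0,0,0.1],0]]' 60
python3 - <<'E'
from h import *
p=manip.camera_params("wrist");im=manip.camera("wrist");np.savez("w7.npz",im=im);np.save("w7p.npy",p)
s=manip.read_state();print(s["wrist_force"],s["moment"])
E
```

```text
clock: 10.5
eef_pos: [488.1, 261.3, 138.8]
eef_rot: [-3.141, -0.001, 0.309]
wrist_force: [-1.3, 2.7, 4.9]
finger_gap: 25.7
finger_force: 60.0
clock: 10.8
eef_pos: [488.2, 261.4, 137.9]
eef_rot: [-3.141, -0.001, 0.309]
wrist_force: [-1.6, 2.8, 6.9]
finger_gap: 26.0
finger_force: 60.0
[-2.21304393  3.8590816   6.16948055] [0.82743111 0.18552467 0.11344875]
```

Contact is at the expected height. I'll ease the grip so the driver settles, then open.

```bash
python3 -m creep '[[-1,[0,0,0],0],[-1,[0,0,0],0],[-1,[0,0,0.05],0],[-1,[0,0,0.1],0],[-1,[0,0,0.1],0]]' 4; python3 -m creep '[[-0.35,[0,0,0],0],[-0.2,[0,0,0],0],[0,[0,0,0],0],[0.2,[0,0,0],0],[0.2,[0,0,0],0],[0.2,[0,0,0],0]]' 4
python3 - <<'E'
from h import *
p=manip.camera_params("wrist");im=manip.camera("wrist");np.savez("w8.npz",im=im,sc=manip.camera("scene"),top=manip.camera("top"));np.save("w8p.npy",p)
np.set_printoptions(precision=1,suppress=True)
Rz=R.from_euler("z",-162.5,degrees=True);k=np.array([.866,0,.5])
P=lambda s:Rz.apply(np.array([[-75,0,46]])+np.outer(s,k))+[563.5,284.6,0]
print("seated model tip/neck/end wrist",proj(p,P([0,100,194])),"top",proj(manip.camera_params("top"),P([0,100,194])),"scene",proj(manip.camera_params("scene"),P([0,100,194])))
def red(im):
    im=im.astype(int);return (im[...,0]-im[...,1:].max(2))>40
for n,i,w in(("wrist",im,(150,350,0,384)),("scene",np.load("w8.npz")["sc"],(90,230,200,310)),("top",np.load("w8.npz")["top"],(100,180,120,230))):
    m=red(i)[w[2]:w[3],w[0]:w[1]];y,x=np.nonzero(m);print(n,len(x),x.min()+w[0],x.max()+w[0],y.min()+w[2],y.max()+w[2], x.mean()+w[0],y.mean()+w[2], x[y<y.min()+4].mean()+w[0], x[y>y.max()-4].mean()+w[0])
E
```

```text
clock: 11.35
eef_pos: [487.9, 261.0, 136.3]
eef_rot: [3.142, 0.0, 0.309]
wrist_force: [-1.3, 1.9, 2.1]
finger_gap: 27.2
finger_force: 4.0
clock: 11.95
eef_pos: [488.0, 261.0, 136.4]
eef_rot: [3.142, -0.0, 0.309]
wrist_force: [0.5, -0.0, 0.4]
finger_gap: 56.2
finger_force: 0.0
seated model tip/neck/end wrist [[252.8   0.6]
 [252.4 119.7]
 [251.8 263.2]] top [[129.4 146.8]
 [131.6 175.9]
 [134.  206.7]] scene [[122.  247.5]
 [160.3 236.8]
 [200.  225.7]]
wrist 4421 227 271 119 269 250.68559149513686 204.13051345849357 253.14285714285714 248.61475409836066
scene 315 158 203 221 242 181.03809523809525 232.21269841269842 197.8 163.6
top 68 126 134 176 210 129.69117647058823 191.3970588235294 129.35 133.2
```

The driver has settled: the neck is at wrist row 119 against 119.7 modelled for seated, and the scene red extent matches. I'll retreat straight up and recheck.

```bash
python3 -m creep '[[0.4,[0,0,-0.5],0],[0.4,[0,0,-1.5],0],[0.4,[0,0,-3],0],[0.4,[0,0,-5],0],[0.4,[0,0,-8],0],[0.4,[0,0,-11],0],[0.4,[-2,0,-14],0],[0.4,[-4,0,-16],0],[0.4,[-4,0,-16],0],[0.4,[-4,0,-16],0]]' 4
python3 - <<'E'
from h import *
import cv2
np.set_printoptions(precision=1,suppress=True)
p=manip.camera_params("wrist");im=manip.camera("wrist");sc=manip.camera("scene");top=manip.camera("top")
Rz=R.from_euler("z",-162.5,degrees=True);k=np.array([.866,0,.5])
P=lambda s:Rz.apply(np.array([[-75,0,46]])+np.outer(s,k))+[563.5,284.6,0]
M=P([0,45,100,194])
print("model",*[proj(c,M).tolist() for c in(p,manip.camera_params("scene"),manip.camera_params("top"))],sep="\n")
for n,i,w in(("wrist",im,(150,350,0,384)),("scene",sc,(90,230,200,310)),("top",top,(100,180,120,230))):
    i=i.astype(int);m=((i[...,0]-i[...,1:].max(2))>40)[w[2]:w[3],w[0]:w[1]];y,x=np.nonzero(m);a=w[0];b=w[2]
    print(n,len(x),x.min()+a,x.max()+a,y.min()+b,y.max()+b,x[y<y.min()+4].mean()+a,x[y>y.max()-4].mean()+a)
g=im.mean(2).astype(int)
t=proj(p,M)[0].astype(int);print(t)
for r in range(max(0,t[1]-8),t[1]+28,3):print(r,g[r,t[0]-14:t[0]+15:2])
# bystanders
t0=cv2.imread("pics/top0.png")[:,:,::-1].astype(int);d=np.abs(top.astype(int)-t0).max(2)
print("bystander change",(d[170:255,308:385]>60).sum())
E
```

```text
clock: 13.1
eef_pos: [450.0, 248.9, 297.0]
eef_rot: [-3.141, -0.001, 0.309]
wrist_force: [0.2, 0.2, -1.1]
finger_gap: 65.7
finger_force: 0.0
model
[[252.94837280067912, 9.57128465792593], [252.84236462095691, 39.727373394917834], [252.70313667294187, 79.33347139618029], [252.43674950075794, 155.1124841462096]]
[[122.0195899481266, 247.46817262852812], [138.75982870637313, 242.7966510615975], [160.27115463366061, 236.79371260571102], [199.99273750472275, 225.70903013883876]]
[[129.37280040686375, 146.83664567442702], [130.3524501070484, 159.5236396942414], [131.62081834533916, 175.94969510066176], [133.9914660547922, 206.65086645532836]]
wrist 1417 239 262 79 160 251.06666666666666 250.85245901639342
scene 491 158 203 222 242 193.71186440677968 165.16216216216216
top 43 126 134 176 181 130.14814814814815 130.36363636363637
[252   9]
1 [89 85 45 56 47 51 50 51 50 49 50 47 45 78 77]
4 [174 156  53  59  64  61  62  57  58  62  60  61  51 103 111]
7 [177 102  16  21  23  28  37  43  55  56  51  23  10  82 112]
10 [178 100  18  19  25  21  77  53  23  19  18  25  20  60 117]
13 [177 101  19  22  25  19 119  96  14  22  22  21  18  58 118]
16 [179  70  23  24  27  32 138 120  22  18  24  25  19  60 117]
19 [180  70  25  24  22  32 138 119  23  19  27  20  24  58 118]
22 [180  73  24  26  23  32 131 123  25  23  19  25  24  59 115]
25 [182  73  25  22  28  34 145 128  27  24  27  23  25  62 119]
28 [183  76  26  28  26  37 147 131  28  24  28  28  24  64 119]
31 [183  47  25  27  25  42 145 129  27  26  29  26  23  64 119]
34 [183  50  29  25  25  43 146 131  30  25  27  27  23  44 119]
bystander change 0
```

The shaft runs down the middle of the small V. Its tip ends at row ~9, right at the stop (rows 1–7). The handle is in the large V, and the top view shows no change around the yellow and black drivers.

```bash
python3 -c "
from cell import manip
print(manip.sign_off())"
```

```text
the job is handed in; nothing more can be done
None
```

The red screwdriver is in the sloping rest, handle at the high end and tip at the end stop; the yellow and black drivers were not moved, and the job was handed in at about 13 s of the 45 s limit.

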